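# Take a pellet die apart onto its holders

## Task

The steel pellet die stands assembled on the bench as a stack: take it apart and set every part on its own grey plastic holder, the plunger hanging by its head in the block with the hole, the collar flat in the small dish, the barrel flat over the post, and the base flat in the wide dish. Keep the parts upright and set them down gently rather than dropping them, and do not shift the mortar or the amber jar standing among the holders.

Things in the scene. Friction and masses are not known exactly. Their poses are not given: they have to be found in the camera images.
- plunger: Top of the stack, steel mushroom: head 36 mm across, 16 mm tall, over a shaft 12 mm thick, 44 mm long. Origin: centre of the head's underside, z up (head 0 to +16 mm, shaft 0 to -44 mm). At the start the head rests on the collar and the shaft hangs loosely through collar and barrel: lift straight up by over 44 mm. About 0.17 kg.
- collar: Second part from the top, bright steel ring 45 mm outside, 24 mm bore, 22 mm tall, resting on the barrel. Origin: centre of its underside, z up. Mass about 0.18 kg.
- barrel: Third part from the top, bright steel thick tube 54 mm outside, 30 mm bore, 34 mm tall, resting on the base around the base's boss. Origin: centre of its underside, z up. Mass about 0.40 kg.
- base: Bottom part of the stack, bright steel disc 63 mm across and 20 mm tall, with a central boss 22 mm across and 4 mm high on top (24 mm in all); it stands on the bench. Origin: centre of its underside, z up. Mass about 0.48 kg. The whole stack stands 92 mm high and all its parts are round and coaxial.
- hole_block: Holder of the plunger: grey plastic square block 60 x 60 mm, 50 mm tall, fixed to the bench, with an upright through hole 24 mm wide in the middle of its top. The plunger's shaft goes into the hole and its head rests on the block's top, 50 mm up. Origin: centre of its underside, z up.
- small_dish: Holder of the collar: grey plastic round dish, fixed, 69 mm outside, 61 mm inside, inner floor 6 mm above the bench, rim 10 mm above the bench. Origin: centre of its underside, z up.
- post_stand: Holder of the barrel: grey plastic round plate 70 mm across and 8 mm thick, fixed, with an upright post 14 mm thick in the middle that ends in a cone 46 mm above the bench. The barrel sits on the plate with the post in its bore. Origin: centre of its underside, z up.
- wide_dish: Holder of the base: grey plastic round dish, fixed, 87 mm outside, 79 mm inside, inner floor 6 mm above the bench, rim 10 mm above the bench. Origin: centre of its underside, z up.
- mortar: Bystander: small white ceramic mortar (open bowl) 72 mm across, 36 mm tall, loose; leave it. Origin: centre of its underside.
- jar: Bystander: small amber glass jar with a white cap, 38 mm across, 50 mm tall, loose; leave it. Origin: centre of its underside.
Mind the look-alikes: they are no part of the job. Leave any pink or yellow look-alike of the barrel alone. What is shaped like the small_dish but pink is not meant.

How it is judged:
By the outcome, as a careful person would: the job done as asked, in the order asked, and still so for the second after the job is handed in, with the robot touching nothing.
It also fails if it takes over 125 s, if anything falls off the work surface, if the arm or the gripper's body presses on something with over 40 N, if the wrist force passes 120 N, or if a joint passes its speed limit or range.

## Robot

A 6-joint arm with a two-finger parallel gripper is mounted at the origin on the work surface. World frame = base frame: x ahead of the robot, y to its left, z up, the work surface at z = 0. Lengths are in m, angles in rad, forces in N, time in s.
With the tool pointing down it reaches from about 0.225 to 0.875 m from the base axis. Payload 3.4 kg.
Tool frame: the origin (TCP) lies on the centre line of the jaws, within the pads' length; the fingertips stand 17 mm ahead of it and the grasp point (between the pads) lies 2 mm behind it (nose_length is the distance from the TCP to the fingertips, in m); z points along the fingers, y is the line along which they close (so a half turn about z gives the same grasp; the last joint's range is limited). The gripper opens to 85 mm and grips with 20 to 120 N. Pads are 22 mm wide; open, the fingers measure 114 mm over their backs; the gripper's body (76 mm by 85 mm) begins 54 mm behind the grasp point. The pads swing forward as they close: fully open they stand 13 mm farther back than shut.
Start: joints at [1.202, 0.276, 1.505, -0, 1.361, -0.121], TCP at [0.141, 0.557, 0.248] pointing down, gripper open.
Joint ranges: [-2.89, 2.89], [-0.75, 2.08], [0.22, 2.7], [-1.18, 4.32], [0.11, 2.71], [-2.7, 2.7]. Speed limits (rad/s): [2.57, 2.57, 3.14, 3.14, 3.14, 3.14].

## Interface

Orientations are given as a unit quaternion [w, x, y, z].
In Python, from rig import get_state, get_image, sign_off, find_in, place_of, nose_length gives the robot as it stands.
- The arm moves only by the tool apply_moves, never from a script. Its argument "deltas" is one flat list of numbers, 5 for each row, row after row: the finger opening in mm, from 0 to 85.4, then the shift along the tool's x, y, z in mm, then the turn about the tool's z in degrees. A call has 1 to 12 rows; each row is the pose to reach, as a shift and turn from the pose commanded when the call began, along the tool's axes at that moment; what a row does not reach only later rows make up. A row lasts 1/12 s, in which the tool goes at most 41.7 mm and 7.16 degrees, less where a joint would pass 70% of its speed; a pose out of reach is approached as far as the arm can. A call with a gripper value outside its range is refused whole. The fingers move at their own pace and stop on an object; "squeeze" is the grip in N (left out, the last holds). Time passes only in rows, so rows that repeat a pose let the fingers close. It gives the time, the measured TCP pose, the force, the opening and the grip force at its end, in the units of the state.
- get_state(): the state, without advancing time (a new reading comes with each control period).
- get_image(name): name is "side" or "top" or "wrist"; returns a dict with "frame" (384x512x3 uint8, red, green, blue), "K" (3x3 intrinsics, pixels), "position" and "orientation" of the camera in the world. Camera axes: x right, y down, z forward; pixel columns grow to the right and rows downward; lengths in m; the calibration is good to about 2 mm. A picture is of the moment at which its call begins. There is no depth.
- sign_off(): hands the job in; it is judged then, once.
Trained networks look in a picture, given as the dict that the camera call returned (one of the last four; its "shot" number tells which), for a name from the list of things; names that differ only in an ending like _2 or _b are one class to them, and where a whole thing is asked for, a point or a joint stands for the part that bears it (a point fixed in the world has none). Each returns a list of dicts, best first, with "score" (0 to 1); they miss things now and then, are a little off and sometimes report something else, mostly with a low value. They report only what shows in the picture. A call takes as long as a camera call. They do not tell look-alikes from the thing itself.
- find_in(query, picture): "point" ([column, row] in pixels, amid what is visible of it).
- place_of(query, picture): "point" ([column, row] in pixels: a listed point, or the origin of a listed thing).
The state is a dict: "clock": time; "qpos": joint angles; "qd": joint speeds; "effort": joint torques, N m; "position": TCP position; "ee_rot": TCP orientation; "contact_force": force on the tool from outside, world axes, zero at the start; "moment": the same for the moment, N m; "width": finger opening in m; "gripper_force": force on a finger pad.
Only numpy, scipy, OpenCV 4.12 (cv2) and the standard library are available. Lean on these libraries where they do the work, as an engineer would, in place of code of your own. Each camera call takes 0.05 s, during which the arm holds its last target. There are 200 camera calls.

## Working session

There is one attempt and no reset: what is moved stays moved. The work goes in short steps, Python scripts to look and compute and a tool call to move; the robot and the scene stay as the last step left them, time stands still between calls to the robot, and variables do not carry over. Pictures are saved under pics/ and viewed, at most 15 in all, crops included, and the job is handed in when it is done.

Besides the shell and the picture viewer there is one more tool, called as name(argument=value, ...) on one line, values as JSON. apply_moves: Moves the arm, as the interface text tells. Its arguments: {"type":"object","properties":{"deltas":{"type":"array"},"squeeze":{"type":"number"}},"required":["deltas"]}

```bash
mkdir -p pics
cat > h.py <<'E'
import numpy as np,cv2
from scipy.spatial.transform import Rotation as R
from rig import *
def rot(q): return R.from_quat(np.roll(q,-1)).as_matrix()
def ray(im,px):
    K=np.array(im["K"]);d=rot(im["orientation"])@np.linalg.inv(K)@np.array([px[0],px[1],1.]);return np.array(im["position"]),d
def at(im,px,z):
    p,d=ray(im,px);return p+d*(z-p[2])/d[2]
def proj(im,X):
    c=np.array(im["K"])@rot(im["orientation"]).T@(np.array(X)-np.array(im["position"]));return c[:2]/c[2]
def save(im,n): cv2.imwrite(f"pics/{n}.png",np.array(im["frame"])[:,:,::-1])
E
python3 - <<'E'
from h import *
s=get_state();print({k:np.round(v,3) for k,v in s.items()}, nose_length)
Z=dict(plunger=.076,collar=.054,barrel=.02,base=0)
for n in("top","side"):
    im=get_image(n);save(im,n+"0");print(n,np.round(im["position"],3),np.round(im["K"],0).tolist())
    for q in "plunger collar barrel base hole_block small_dish post_stand wide_dish mortar jar".split():
        for r in place_of(q,im)[:3]:
            print(q,np.round(r["point"],1),round(r["score"],2),np.round(at(im,r["point"],Z.get(q,0))[:2],4))
E
```

```text
{'clock': np.float64(0.0), 'qpos': array([ 1.202,  0.277,  1.506,  0.   ,  1.361, -0.121]), 'qd': array([-0.001, -0.   , -0.   , -0.   , -0.001,  0.   ]), 'effort': array([-3.0000e-03, -4.1678e+01, -2.4580e+01, -0.0000e+00,  1.1000e-02,
       -0.0000e+00]), 'position': array([0.141, 0.557, 0.247]), 'ee_rot': array([-0.   ,  0.124,  0.992, -0.001]), 'contact_force': array([-0.041,  0.198, -0.947]), 'moment': array([-0.01 ,  0.008, -0.005]), 'gripper_force': np.float64(0.0), 'width': np.float64(0.085)} 0.017
top [0.436 0.043 1.016] [[437.0, 0.0, 258.0], [0.0, 437.0, 196.0], [0.0, 0.0, 1.0]]
plunger [167.9 252.6] 0.7 [0.4384 0.2303]
collar [171.2 251.9] 0.59 [0.4398 0.2275]
barrel [130.7 258.8] 0.95 [0.4265 0.3251]
barrel [174.7 256.9] 0.53 [0.4285 0.2261]
base [177.1 257.2] 0.59 [0.4276 0.2243]
base [169.1 256.5] 0.2 [0.4296 0.2427]
hole_block [357.  161.8] 0.79 [ 0.642  -0.2013]
small_dish [385.8 243.8] 0.88 [ 0.4474 -0.2582]
small_dish [336.8 251.7] 0.82 [ 0.4318 -0.1438]
post_stand [176.1 173.3] 0.85 [0.6235 0.2268]
wide_dish [260.4 227.1] 0.76 [0.4925 0.0312]
wide_dish [282.8 153.
[... 197 characters left out ...]
lunger [302.  267.9] 0.58 [0.4303 0.2225]
plunger [304.  270.7] 0.26 [0.4271 0.2281]
collar [303.5 275.5] 0.69 [0.4263 0.2219]
collar [298.1 292.4] 0.41 [0.4358 0.2563]
barrel [251.2 353.1] 0.77 [0.5079 0.3497]
barrel [303.2 286.4] 0.68 [0.4245 0.2206]
barrel [304.8 351.6] 0.61 [0.4242 0.3422]
base [296.9 291.5] 0.65 [0.4343 0.2184]
hole_block [210.2 143.2] 0.7 [ 0.6453 -0.2036]
small_dish [293.3 133.7] 0.79 [ 0.4394 -0.2525]
small_dish [304.3 159.1] 0.6 [ 0.4137 -0.1533]
post_stand [188.1 292.1] 0.95 [0.6295 0.2308]
post_stand [209.5 146.1] 0.16 [ 0.6455 -0.192 ]
wide_dish [268.1 213.1] 0.94 [0.493  0.0276]
mortar [186.7 195.3] 0.96 [ 0.6732 -0.0167]
jar [242.6 164.6] 0.94 [ 0.5586 -0.1261]
```

View pics/top0.png

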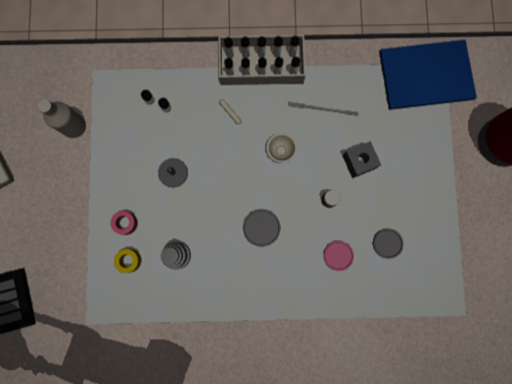

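View pics/side0.png

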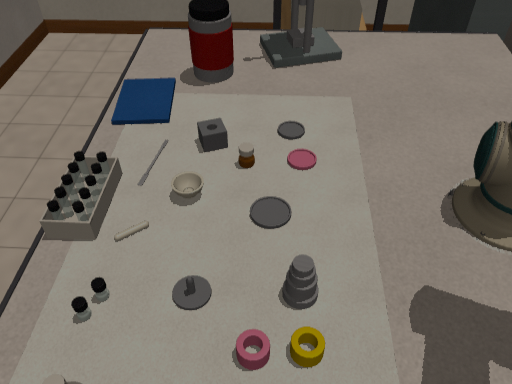

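Stack (steel): top (175,255), side (301,282). The pink (123,222) and yellow (126,260) rings are look-alikes of the barrel. For the small dish there are two candidates: grey (388,243) and pink (338,255) in the top view. The grey one fits, since a grey plastic holder is asked for. I'll confirm it in a crop and fit outlines.

Run:
```python
from h import *
tiles=[]
C={"top":dict(small_dish=(388,243,.01,69),wide_dish=(261,228,.01,87),post_stand=(173,173,.008,70),hole_block=(361,159,.05,60),plunger=(169,252,.092,36)),
"side":dict(small_dish=(291,130,.01,69),wide_dish=(271,212,.01,87),post_stand=(192,292,.008,70),hole_block=(212,133,.05,60),plunger=(303,264,.092,36))}
for n in C:
    im=get_image(n);f=np.array(im["frame"])[:,:,::-1]
    for k,(u,v,z,d) in C[n].items():
        c=f[v-32:v+32,u-32:u+32];g=cv2.resize(c,None,fx=4,fy=4,interpolation=cv2.INTER_CUBIC)
        gr=cv2.cvtColor(g,cv2.COLOR_BGR2GRAY);t,b=cv2.threshold(gr,0,255,cv2.THRESH_BINARY_INV+cv2.THRESH_OTSU)
        cs,_=cv2.findContours(b,cv2.RETR_EXTERNAL,cv2.CHAIN_APPROX_NONE)
        cs=max(cs,key=cv2.contourArea);h=cv2.convexHull(cs)[:,0]
        cv2.polylines(g,[h.reshape(-1,1,2)],True,(0,255,0),1)
        # rim-plane back-projection, fit circle
        P=np.array([at(im,((p[0]+.5)/4-.5+u-32,(p[1]+.5)/4-.5+v-32),z)[:2] for p in cs[:,0]])*1000
        (cx,cy),r=cv2.minEnclosingCircle(P.astype(np.float32)); e=cv2.minAreaRect(P.astype(np.float32))
        print(n,k,"circ",round(cx,1),round(cy,1),"d",round(2*r,1),"rect",np.round(e[0],1),np.round(e[1],1),round(e[2]),"want",d)
        tiles.append(cv2.resize(g,(160,160)))
cv2.imwrite("pics/c1.png",np.vstack([np.hstack(tiles[:5]),np.hstack(tiles[5:])]))
```

```text
top small_dish circ 448.7 -258.7 d 72.6 rect [ 448.9 -259. ] [71.3 69.8] 75 want 69
top wide_dish circ 492.3 29.7 d 89.4 rect [491.2  29.6] [87.4 86.7] 89 want 87
top post_stand circ 624.5 233.5 d 71.4 rect [624.  233.8] [69.5 70.2] 90 want 70
top hole_block circ 638.8 -195.8 d 95.5 rect [ 639.4 -197.4] [69.2 74.4] 21 want 60
top plunger circ 435.8 210.7 d 65.9 rect [434.2 210.1] [61.8 60.3] 63 want 36
side small_dish circ 446.3 -254.9 d 82.6 rect [ 447.  -255.2] [70.  81.7] 1 want 69
side wide_dish circ 489.1 33.0 d 95.7 rect [488.8  33. ] [94.6 87. ] 89 want 87
side post_stand circ 621.6 235.5 d 74.8 rect [621.9 235.3] [70.9 72.9] 7 want 70
side hole_block circ 638.2 -173.3 d 140.0 rect [ 637.5 -172.3] [ 81.3 121.7] 21 want 60
side plunger circ 441.4 251.8 d 93.9 rect [439. 248.] [62.2 81.8] 0 want 36
```

View pics/c1.png

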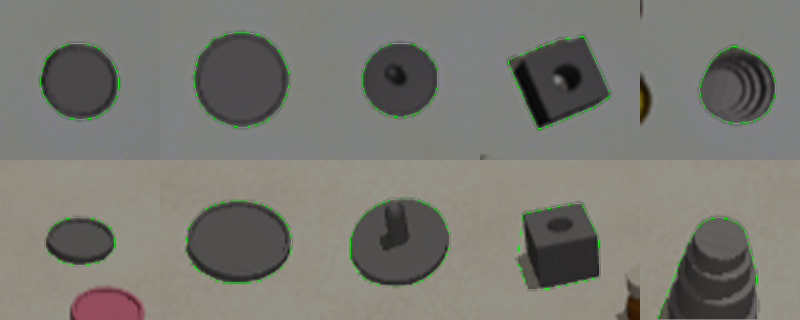

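The crop shows the grey small dish beside the pink one; the grey one is meant. All holder outlines fit well. Next I'll fit the stack silhouette and the block's hole.

Run:
```python
from h import *
from scipy.optimize import minimize
def circ(x,y,z,r): a=np.linspace(0,2*np.pi,60);return np.c_[x+r*np.cos(a),y+r*np.sin(a),0*a+z]
st=[(0,31.5),(20,31.5),(20,27),(54,27),(54,22.5),(76,22.5),(76,18),(92,18)]
def sil(im,x,y,u,v,h):
    P=np.vstack([circ(x,y,z,r) for z,r in st])/1000
    M=np.zeros((h*16,h*16),np.uint8)
    for i in range(0,8,2):
        q=np.array([proj(im,p) for p in P[i*60:(i+2)*60]]);q=((q-[u-h,v-h]+.5)*8-.5)
        cv2.fillConvexPoly(M,cv2.convexHull(q.astype(np.float32)).round().astype(np.int32),255)
    return cv2.resize(M,(2*h,2*h),interpolation=cv2.INTER_AREA)/255.
for n,(u,v,h) in dict(top=(174,254,28),side=(301,281,38)).items():
    im=get_image(n);f=np.array(im["frame"])
    g=cv2.cvtColor(f,cv2.COLOR_RGB2GRAY)[v-h:v+h,u-h:u+h].astype(float)
    if n=="top":
        hsv=cv2.cvtColor(f,cv2.COLOR_RGB2HSV)[v-h:v+h,u-h:u+h]; w=(hsv[...,1]<90).astype(float)
    else: w=np.ones_like(g); w[60:]=0
    def cost(p):
        m=sil(im,p[0],p[1],u,v,h);A=np.c_[m.ravel(),1-m.ravel()];ww=w.ravel()
        b=np.linalg.lstsq(A*ww[:,None],g.ravel()*ww,rcond=None)[0];return float((((A@b-g.ravel())*ww)**2).mean())
    r=minimize(cost,[430,225],method="Nelder-Mead",options=dict(initial_simplex=[[430,225],[440,225],[430,235]],xatol=.1,fatol=.01))
    print(n,"stack",r.x.round(1),r.fun)
    print(n,"hole",at(im,dict(top=(363.6,157.6),side=(211.8,126.8))[n],.05).round(4))
    # hole refine: dark centroid
    U,V=dict(top=(364,158),side=(212,127))[n];c=cv2.cvtColor(f,cv2.COLOR_RGB2GRAY)[V-7:V+8,U-8:U+9];
    print(c if n=="side" else "")
```

```text
top stack [434.7 224.2] 97.8270102602344
top hole [ 0.6412 -0.2047  0.05  ]

side stack [431.  227.3] 131.36075505807244
side hole [ 0.6377 -0.2035  0.05  ]
[[122 113 105 104  91  91  85  79  79  78  79  78  79  79  78  79  79]
 [ 90  84  79  78  79  79  78  79  78  78  79  78  78  79  79  79  79]
 [ 79  79  79  79  78  79  79  78  78  79  79  79  79  78  79  79  79]
 [ 79  78  79  78  79  78  78  78  77  75  75  77  78  79  78  78  79]
 [ 79  79  78  76  76  65  61  56  56  58  56  63  74  79  79  79  79]
 [ 78  79  77  68  54  49  44  44  44  46  45  45  55  71  78  79  79]
 [ 78  79  74  48  42  43  42  44  44  43  42  40  43  72  78  80  78]
 [ 79  79  74  40  42  42  43  43  43  43  42  40  45  77  79  80  79]
 [ 79  78  77  53  43  43  41  44  45  44  43  55  73  79  80  79  78]
 [ 79  79  78  74  64  57  49  50  56  57  64  73  79  79  79  78  79]
 [ 80  78  79  79  78  75  73  72  75  75  77  78  79  79  79  78  78]
 [ 79  78  79  78  78  79  79  78  79  79  78  79  77  78  78  79  79]
 [ 79  80  79  78  79  79  78  79  78  78  79  78  78  79  73  67  67]
 [ 79  78  79  78  79  78  78  79  79  73  66  66  61  57  51  49  49]
 [ 79  78  79  78  73  66  66  62  56  53  50  49  46  43  42  43  42]]
```

```bash
cat > go.py <<'E'
import sys
from h import *
s=get_state();t=np.array(list(map(float,sys.argv[1:4])))
d=rot(s["ee_rot"]).T@(t-np.array(s["position"])*1000)
print("delta",d.round(1),"pos",np.round(np.array(s["position"])*1000,1),"w",round(s["width"]*1000,1),"F",np.round(s["contact_force"],1),"t",round(s["clock"],1))
E
python3 go.py 433 225.5 165
```

```text
delta [-364.4 -250.2   83.3] pos [141.1 557.5 248.3] w 85.5 F [-0.4  0.5  0.3] t 1.3
```

apply_moves(deltas=[75,-30,-21,5,0,75,-61,-42,12,0,75,-91,-62,20,0,75,-121,-83,28,0,75,-152,-104,36,0,75,-182,-125,44,0,75,-212,-146,52,0,75,-243,-167,60,0,75,-273,-187,68,0,75,-310,-213,76,0,75,-340,-233,83,0,75,-364,-250,83,0], squeeze=40)

```text
clock: 2.3
position: [0.4338, 0.2231, 0.1642]
ee_rot: [-0.0, 0.124, 0.992, -0.001]
contact_force: [-0.1, -0.1, 0.2]
width: 0.075
gripper_force: 0.0
```

apply_moves(deltas=[70,0,0,0,0,70,0,0,0,0])

```text
clock: 2.47
position: [0.4336, 0.2248, 0.1652]
ee_rot: [-0.0, 0.125, 0.992, 0.0]
contact_force: [0.6, -0.1, 0.4]
width: 0.07
gripper_force: 0.0
```

```bash
python3 go.py 433 225.5 165
python3 - <<'E'
from h import *
w=get_image("wrist");s=get_image("side");save(w,"w1");
f=np.array(s["frame"])[:,:,::-1].copy()
st=get_state();p=np.array(st["position"]);Rm=rot(st["ee_rot"])
g=cv2.resize(f[150:310,220:400],None,fx=3.3,fy=3.3,interpolation=cv2.INTER_CUBIC)
for y in(-42,42):
  for z in(0,.004,.017):
    q=proj(s,p+Rm@np.array([0,y/1000*.85,z]));cv2.circle(g,tuple(((q-[220,150])*3.3).astype(int)),2,(0,0,255) if z==0 else (0,255,0),-1)
W=np.array(w["frame"])[:,:,::-1].copy()
for z in(.092,.076,.054,.02): 
  q=proj(w,[.433,.2255,z]);print(z,q.round(1));
  for a in np.linspace(0,6.28,60):
    r={.092:18,.076:22.5,.054:27,.02:31.5}[z]/1000
    x=proj(w,[.433+r*np.cos(a),.2255+r*np.sin(a),z]);cv2.circle(W,tuple(x.round().astype(int)),0,(0,255,0),-1)
cv2.imwrite("pics/w1.png",W);cv2.imwrite("pics/s1.png",g)
E
```

```text
delta [0.8 0.6 0.2] pos [433.6 224.8 165.2] w 70.0 F [ 0.6 -0.1  0.4] t 2.5
0.092 [262.3 206.7]
0.076 [262.2 200.5]
0.054 [262.1 193.2]
0.02 [261.9 184.2]
```

View pics/w1.png

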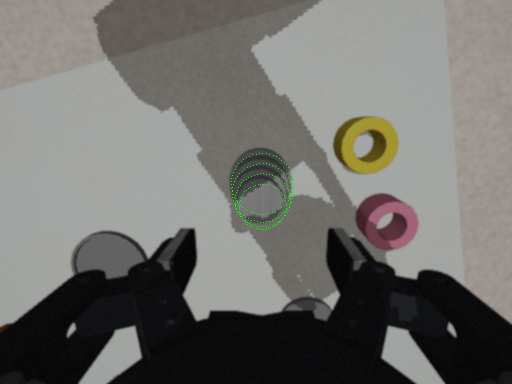

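View pics/s1.png

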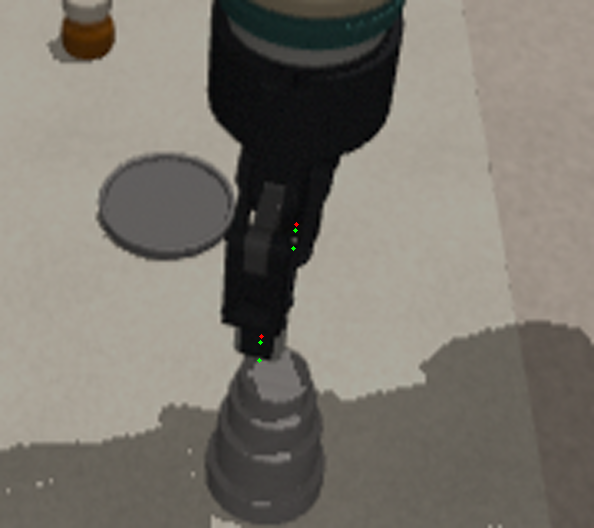

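The side crop shows the fingertip (260,358) at the 17 mm mark with 70 mm opening. I'll check how far it moves at 36 mm, and enlarge the wrist view of the stack.

apply_moves(deltas=[36,0,0,0,0,36,0,0,0,0,36,0,0,0,0,36,0,0,0,0])

```text
clock: 2.9
position: [0.4321, 0.2265, 0.1655]
ee_rot: [0.0, 0.123, 0.992, 0.0]
contact_force: [-0.2, -0.4, -0.6]
width: 0.0362
gripper_force: 0.0
```

Run:
```python
from h import *
w=get_image("wrist");s=get_image("side")
st=get_state();p=np.array(st["position"]);Rm=rot(st["ee_rot"]);print(st["width"])
g=cv2.resize(np.array(s["frame"])[200:280,260:340,::-1],None,fx=5,fy=5,interpolation=cv2.INTER_CUBIC)
for y in(18,):
  for z in(0,.017,.022):
    q=proj(s,p+Rm@np.array([0,y/1000,z]));cv2.circle(g,tuple(((q-[260,200])*5).astype(int)),1,(0,0,255) if z==.017 else (0,255,0),-1)
W=cv2.resize(np.array(w["frame"])[140:240,210:310,::-1],None,fx=4,fy=4,interpolation=cv2.INTER_CUBIC)
for z,r in((.092,18),(0.02,31.5)): 
  for a in np.linspace(0,6.28,90):
    x=proj(w,[.433+r*np.cos(a)/1000,.2255+r*np.sin(a)/1000,z]);cv2.circle(W,tuple(((x-[210,140])*4).astype(int)),1,(0,255,0),-1)
cv2.imwrite("pics/b2.png",np.hstack([W,g]));
X=at(w,(262,200),.092);print([ (at(w,(262+i,200+j),.092)-X).round(5)[:2].tolist() for i,j in((1,0),(0,-1))])
```

```text
0.036349985449027414
[[0.00018, 0.00073], [-0.00076, 0.00019]]
```

View pics/b2.png

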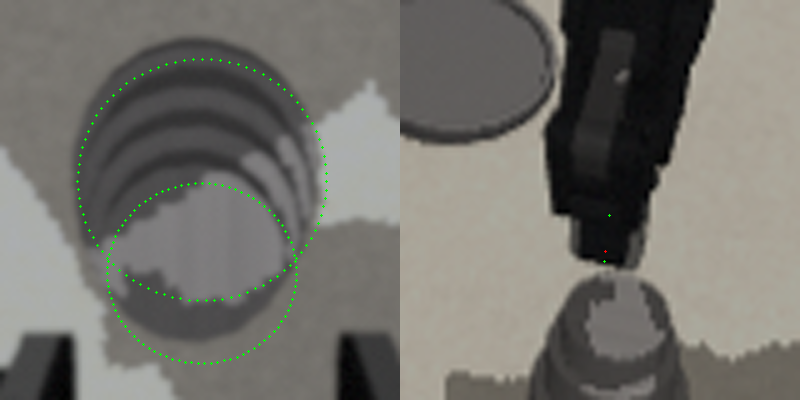

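The tips stand about 22 mm ahead at 36 mm opening, so the plunger grasp needs TCP z of about 102. The head's outline (98–292 × 178–340 in the crop) lies a few mm towards −x of my estimate, so I'll use x=431.5.

```bash
python3 go.py 431.5 225.5 102
```

```text
delta [ 0.6 -1.  63.4] pos [432.3 226.3 165.4] w 36.3 F [-0.1  0.1  0.1] t 3.0
```

apply_moves(deltas=[62,1.5,0,0,0,62,1.5,0,0,0,62,1.5,0,0,0,62,1.5,0,15,0,62,1.5,0,30,0,62,1.5,0,45,0,62,1.5,0,55,0,62,1.5,0,61,0,62,1.5,0,63,0,62,1.5,0,63,0])

```text
clock: 3.83
position: [0.4311, 0.2261, 0.1021]
ee_rot: [-0.0, 0.124, 0.992, -0.0]
contact_force: [-0.4, -0.4, 0.1]
width: 0.0619
gripper_force: 0.0
```

apply_moves(deltas=[50,0,0,0,0,42,0,0,0,0,36,0,0,0,0,30,0,0,0,0,30,0,0,0,0,30,0,0,0,0,30,0,0,0,0], squeeze=40)

```text
clock: 4.42
position: [0.4314, 0.2257, 0.1034]
ee_rot: [0.001, 0.123, 0.992, -0.0]
contact_force: [-0.7, -3.0, 4.9]
width: 0.0333
gripper_force: 39.2
```

apply_moves(deltas=[30,0,0,-2,0,30,0,0,-5,0,30,0,0,-10,0,30,0,0,-15,0,30,0,0,-15,0])

```text
clock: 4.83
position: [0.4319, 0.2266, 0.1184]
ee_rot: [0.001, 0.124, 0.992, 0.001]
contact_force: [0.3, 0.7, -2.3]
width: 0.0331
gripper_force: 39.9
```

Run:
```python
from h import *
w=get_image("wrist");s=get_image("side");st=get_state();print(st["width"],np.round(st["contact_force"],1),np.round(st["position"],4),st["gripper_force"])
g=cv2.resize(np.array(s["frame"])[220:320,250:350,::-1],None,fx=4,fy=4,interpolation=cv2.INTER_CUBIC)
W=cv2.resize(np.array(w["frame"])[140:340,160:360,::-1],None,fx=2,fy=2,interpolation=cv2.INTER_CUBIC)
cv2.imwrite("pics/b3.png",np.hstack([W,g]))
```

```text
0.03322193842413797 [ 0.3  0.2 -2.1] [0.4314 0.2263 0.1176] 39.9340546131134
```

View pics/b3.png

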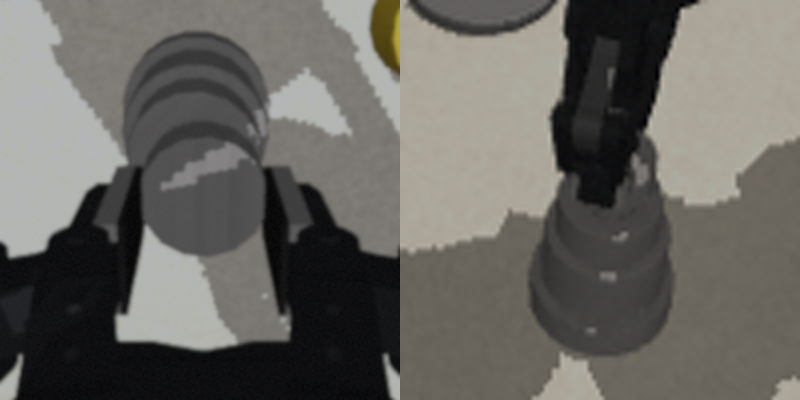

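Run:
```python
from h import *
w=get_image("wrist");st=get_state();p=np.array(st["position"]);Rm=rot(st["ee_rot"])
print("tcp",p.round(4),"F",np.round(st["contact_force"],1))
for z in(.092,.107): print(z,at(w,(262,238),z).round(4), "r",[np.linalg.norm(at(w,(262+30.5,238),z)-at(w,(262-30.5,238),z)).round(4)])
for T in[(11,16.6,22),(-11,16.6,22),(11,16.6,0),(0,0,10)]: print(T,((proj(w,p+Rm@(np.array(T)/1000))-[160,140])*2).round())
```

```text
tcp [0.4312 0.2263 0.1174] F [ 0.1  0.4 -1.9]
0.092 [0.4343 0.2257 0.092 ] r [np.float64(0.0362)]
0.107 [0.4276 0.2274 0.107 ] r [np.float64(0.0326)]
(11, 16.6, 22) [262. 155.]
(-11, 16.6, 22) [259. 225.]
(11, 16.6, 0) [271. 187.]
(0, 0, 10) [203. 209.]
```

The wrist view puts the held head centre at about (427.6, 227.4), 3.5 mm along tool +x. The force reads about 2 N, so the plunger is carried. Now lift and carry.

apply_moves(deltas=[30,0,0,-8,0,30,0,0,-20,0,30,0,0,-34,0,30,0,0,-48,0,30,0,0,-60,0,30,0,0,-68,0,30,0,0,-72,0,30,0,0,-72,0])

```text
clock: 5.65
position: [0.4316, 0.2263, 0.1902]
ee_rot: [0.001, 0.124, 0.992, 0.0]
contact_force: [-0.5, -0.1, -1.2]
width: 0.0335
gripper_force: 40.1
```

```bash
python3 go.py 643 -205 190
```

```text
delta [-3.108e+02 -3.663e+02  2.000e-01] pos [431.6 226.3 190.2] w 33.5 F [-0.5 -0.1 -1.2] t 5.7
```

apply_moves(deltas=[30,-5,-6,0,0,30,-14,-17,0,0,30,-27,-32,0,0,30,-43,-51,0,0,30,-60,-71,0,0,30,-77,-91,0,0,30,-94,-111,0,0,30,-111,-131,0,0,30,-128,-151,0,0,30,-145,-171,0,0,30,-162,-191,0,0,30,-179,-211,0,0])

```text
clock: 6.65
position: [0.5527, -0.0241, 0.1881]
ee_rot: [-0.001, 0.124, 0.992, -0.0]
contact_force: [0.4, -0.6, -3.3]
width: 0.0331
gripper_force: 40.1
```

apply_moves(deltas=[30,-17,-20,0,0,30,-34,-40,0,0,30,-51,-60,0,0,30,-68,-80,0,0,30,-85,-100,0,0,30,-100,-118,0,0,30,-113,-133,0,0,30,-122,-144,0,0,30,-128,-151,0,0,30,-131,-155,0,0,30,-132,-155,0,0,30,-132,-155,0,0])

```text
clock: 7.65
position: [0.6426, -0.2042, 0.189]
ee_rot: [-0.0, 0.123, 0.992, 0.001]
contact_force: [-0.5, 0.7, -2.4]
width: 0.0332
gripper_force: 40.1
```

Run:
```python
from h import *
w=get_image("wrist");s=get_image("side");t=get_image("top");st=get_state();p=np.array(st["position"])*1000;print(st["width"],np.round(st["contact_force"],1),p.round(1))
g=cv2.resize(np.array(s["frame"])[60:160,160:260,::-1],None,fx=4,fy=4,interpolation=cv2.INTER_CUBIC)
W=cv2.resize(np.array(w["frame"])[90:290,160:360,::-1],None,fx=2,fy=2,interpolation=cv2.INTER_CUBIC)
for k in np.linspace(0,6.28,40):
  for (c,z,r,col) in (((639.5,-204),50,12,(0,255,0)),((p[0]-3.4,p[1]+.9),181,18,(0,0,255)),((p[0]-3.4,p[1]+.9),121,6,(255,0,255))):
    X=np.array([c[0]+r*np.cos(k),c[1]+r*np.sin(k),z])/1000
    cv2.circle(W,tuple(((proj(w,X)-[160,90])*2).astype(int)),1,col,-1)
    cv2.circle(g,tuple(((proj(s,X)-[160,60])*4).astype(int)),1,col,-1)
cv2.imwrite("pics/b4.png",np.hstack([W,g]))
```

```text
0.03339164624980743 [ 0.3  0.1 -1. ] [ 642.5 -203.7  189.5]
```

View pics/b4.png

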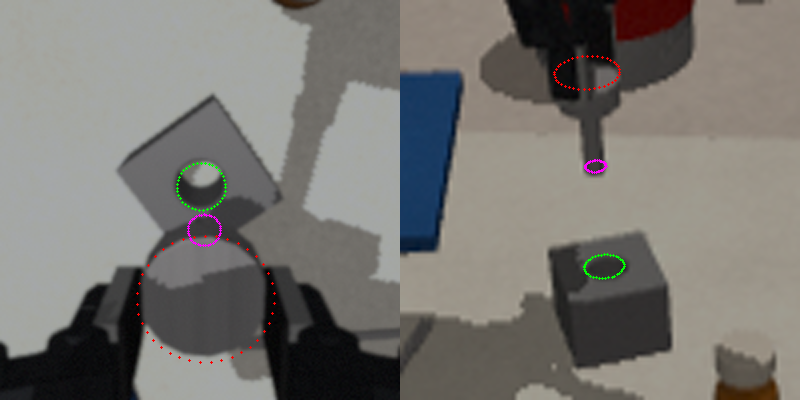

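The wrist and side views both show the hole matching my estimate, side (604,266) in the crop, with the shaft end at (596,166) as modelled. Descending.

apply_moves(deltas=[30,0,-1,8,0,30,0,-1,20,0,30,0,-1,34,0,30,0,-1,46,0,30,0,-1,54,0,30,0,-1,60,0,30,0,-1,64,0,30,0,-1,64,0])

```text
clock: 8.47
position: [0.6423, -0.2056, 0.1243]
ee_rot: [-0.001, 0.124, 0.992, 0.0]
contact_force: [-0.0, -0.5, -1.4]
width: 0.0331
gripper_force: 40.1
```

apply_moves(deltas=[30,0,0,5,0,30,0,0,10,0,30,0,0,15,0,30,0,0,20,0,30,0,0,25,0,30,0,0,30,0,30,0,0,35,0,30,0,0,40,0,30,0,0,44,0,30,0,0,46,0,30,0,0,47,0,30,0,0,47,0])

```text
clock: 9.47
position: [0.6426, -0.2059, 0.078]
ee_rot: [-0.0, 0.124, 0.992, 0.0]
contact_force: [-1.2, 1.0, -2.3]
width: 0.0332
gripper_force: 40.1
```

Creep until contact.

apply_moves(deltas=[30,0,0,0.7,0,30,0,0,1.4,0,30,0,0,2,0,30,0,0,2,0])

```text
clock: 9.8
position: [0.643, -0.206, 0.0775]
ee_rot: [0.001, 0.124, 0.992, -0.0]
contact_force: [-1.8, 0.0, 4.3]
width: 0.0335
gripper_force: 40.7
```

apply_moves(deltas=[30,0,0,0.5,0,30,0,0,1,0,30,0,0,1,0])

```text
clock: 10.05
position: [0.643, -0.206, 0.0774]
ee_rot: [0.001, 0.124, 0.992, -0.0]
contact_force: [-2.6, 1.5, 8.6]
width: 0.0337
gripper_force: 41.3
```

apply_moves(deltas=[32,0,0,-1.5,0,36,0,0,-1.5,0,42,0,0,-1.5,0,50,0,0,-2,0,54,0,0,-2,0,54,0,0,-10,0,54,0,0,-30,0,54,0,0,-60,0,54,0,0,-85,0,54,0,0,-100,0,54,0,0,-105,0,54,0,0,-105,0])

```text
clock: 11.05
position: [0.6435, -0.2063, 0.1824]
ee_rot: [0.002, 0.124, 0.992, -0.001]
contact_force: [0.1, -0.5, -0.4]
width: 0.0539
gripper_force: 0.0
```

```bash
python3 go.py 428 227 175
python3 - <<'E'
from h import *
w=get_image("wrist");s=get_image("side")
g=cv2.resize(np.array(s["frame"])[60:160,160:260,::-1],None,fx=4,fy=4,interpolation=cv2.INTER_CUBIC)
W=cv2.resize(np.array(w["frame"])[90:290,160:360,::-1],None,fx=2,fy=2,interpolation=cv2.INTER_CUBIC)
cv2.imwrite("pics/b5.png",np.hstack([W,g]))
E
```

```text
delta [315.2 367.2   6. ] pos [ 643.5 -206.3  182.4] w 53.9 F [ 0.1 -0.5 -0.4] t 11.1
```

View pics/b5.png

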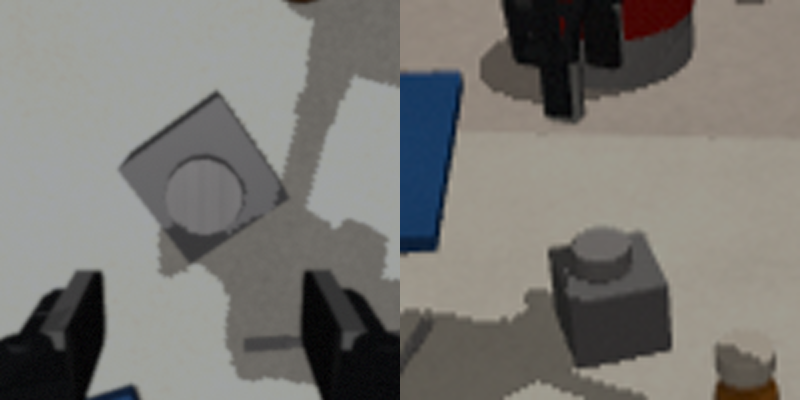

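The plunger sits flat in the block: head at (600,245) in the side crop, centred over the hole. Back to the stack for the collar.

apply_moves(deltas=[70,8,9,0,0,70,26,30,0,0,70,50,58,0,0,70,76,88,0,0,70,102,118,0,0,70,128,148,0,0,70,154,179,0,0,70,180,209,0,0,70,206,240,0,0,70,232,270,0,0,70,256,298,0,0,70,278,324,0,0])

```text
clock: 12.15
position: [0.4493, 0.1782, 0.179]
ee_rot: [-0.002, 0.123, 0.992, -0.0]
contact_force: [1.1, 0.8, -0.8]
width: 0.0701
gripper_force: 0.0
```

apply_moves(deltas=[70,18,21,0,0,70,29,34,0,0,70,35,41,0,0,70,37,43,3,0,70,37,43,5,0,70,37,43,5,0])

```text
clock: 12.65
position: [0.427, 0.2263, 0.1743]
ee_rot: [-0.001, 0.124, 0.992, -0.001]
contact_force: [-0.5, 1.1, 0.8]
width: 0.0702
gripper_force: 0.0
```

```bash
python3 go.py 428 227 83
python3 - <<'E'
from h import *
w=get_image("wrist");t=get_image("top")
W=cv2.resize(np.array(w["frame"])[130:280,180:330,::-1],None,fx=3,fy=3,interpolation=cv2.INTER_CUBIC)
for z,r in((76,22.5),(76,12),(54,27),(20,31.5)):
  for k in np.linspace(0,6.28,60):
    cv2.circle(W,tuple(((proj(w,np.array([428+r*np.cos(k),227+r*np.sin(k),z])/1000)-[180,130])*3).astype(int)),1,(0,255,0),-1)
cv2.imwrite("pics/b6.png",W)
E
```

```text
delta [-1.   1.1 91.3] pos [427.  226.3 174.3] w 70.2 F [-0.5  1.1  0.8] t 12.7
```

View pics/b6.png

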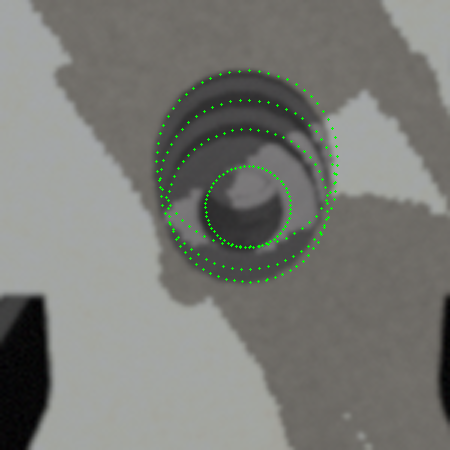

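Overlay matches the stack (bore at (248,207)). Descend and grip the collar.

apply_moves(deltas=[66,0,0,8,0,66,0,0,24,0,66,0,0,42,0,66,0,0,60,0,66,0,0,75,0,66,0,0,85,0,66,0,0,90,0,66,0,0,91,0,66,0,0,91,0])

```text
clock: 13.5
position: [0.4275, 0.2268, 0.0841]
ee_rot: [-0.0, 0.124, 0.992, -0.0]
contact_force: [-0.7, -0.2, -0.3]
width: 0.0662
gripper_force: 0.0
```

apply_moves(deltas=[56,0,0,0,0,48,0,0,0,0,42,0,0,0,0,36,0,0,0,0,36,0,0,0,0,36,0,0,0,0,36,0,0,0,0], squeeze=45)

```text
clock: 14.08
position: [0.4277, 0.2269, 0.0856]
ee_rot: [0.001, 0.123, 0.992, -0.0]
contact_force: [-0.2, -2.7, 6.7]
width: 0.0418
gripper_force: 44.7
```

apply_moves(deltas=[36,0,0,-3,0,36,0,0,-10,0,36,0,0,-22,0,36,0,0,-38,0,36,0,0,-54,0,36,0,0,-66,0,36,0,0,-70,0,36,0,0,-70,0])

```text
clock: 14.75
position: [0.428, 0.2276, 0.1557]
ee_rot: [0.001, 0.124, 0.992, 0.001]
contact_force: [0.1, -1.4, -2.1]
width: 0.0418
gripper_force: 45.9
```

```bash
python3 go.py 449 -259 152
python3 - <<'E'
from h import *
w=get_image("wrist");s=get_image("side")
g=cv2.resize(np.array(s["frame"])[200:300,250:350,::-1],None,fx=4,fy=4,interpolation=cv2.INTER_CUBIC)
W=cv2.resize(np.array(w["frame"])[110:310,160:360,::-1],None,fx=2,fy=2,interpolation=cv2.INTER_CUBIC)
cv2.imwrite("pics/b7.png",np.hstack([W,g]))
E
```

```text
delta [-139.6 -466.6    3.1] pos [428.  227.6 155.7] w 41.8 F [ 0.1 -1.4 -2.1] t 14.8
```

View pics/b7.png

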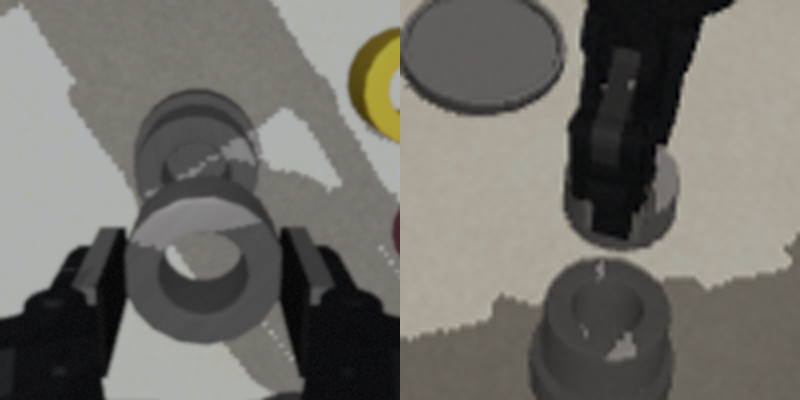

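Collar is held level and the barrel and base stayed put. Carry it to the grey small dish.

apply_moves(deltas=[36,-2,-8,0,0,36,-6,-22,0,0,36,-12,-42,0,0,36,-19,-64,0,0,36,-26,-88,0,0,36,-33,-112,0,0,36,-40,-136,0,0,36,-48,-160,0,0,36,-55,-184,0,0,36,-62,-208,0,0,36,-69,-232,0,0,36,-76,-256,0,0])

```text
clock: 15.85
position: [0.437, -0.0412, 0.1534]
ee_rot: [-0.001, 0.124, 0.992, 0.0]
contact_force: [0.1, -0.3, -2.4]
width: 0.0414
gripper_force: 45.9
```

apply_moves(deltas=[36,-7,-24,0,0,36,-14,-48,0,0,36,-21,-72,0,0,36,-28,-96,0,0,36,-35,-120,0,0,36,-43,-144,0,0,36,-50,-166,0,0,36,-56,-186,0,0,36,-60,-200,0,0,36,-62,-208,0,0,36,-63,-210,0,0,36,-63,-210,0,0])

```text
clock: 16.85
position: [0.4473, -0.2585, 0.1538]
ee_rot: [-0.001, 0.124, 0.992, 0.001]
contact_force: [0.1, 1.0, -1.4]
width: 0.0416
gripper_force: 45.9
```

```bash
python3 go.py 448.5 -259 40
python3 - <<'E'
from h import *
w=get_image("wrist");s=get_image("side");p=np.array(get_state()["position"])*1000
g=cv2.resize(np.array(s["frame"])[60:160,240:340,::-1],None,fx=4,fy=4,interpolation=cv2.INTER_CUBIC)
W=cv2.resize(np.array(w["frame"])[70:270,160:360,::-1],None,fx=2,fy=2,interpolation=cv2.INTER_CUBIC)
for k in np.linspace(0,6.28,60):
  for (c,z,r,col) in (((448.5,-259),10,34.5,(0,255,0)),(p[:2],p[2]-31.6+22,22.5,(0,0,255)),(p[:2],p[2]-31.6,22.5,(255,0,255))):
    X=np.array([c[0]+r*np.cos(k),c[1]+r*np.sin(k),z])/1000
    cv2.circle(W,tuple(((proj(w,X)-[160,70])*2).astype(int)),1,col,-1)
    cv2.circle(g,tuple(((proj(s,X)-[240,60])*4).astype(int)),1,col,-1)
cv2.imwrite("pics/b8.png",np.hstack([W,g]))
E
```

```text
delta [ -1.4  -0.3 113.8] pos [ 447.3 -258.5  153.8] w 41.6 F [ 0.1  1.  -1.4] t 16.9
```

View pics/b8.png

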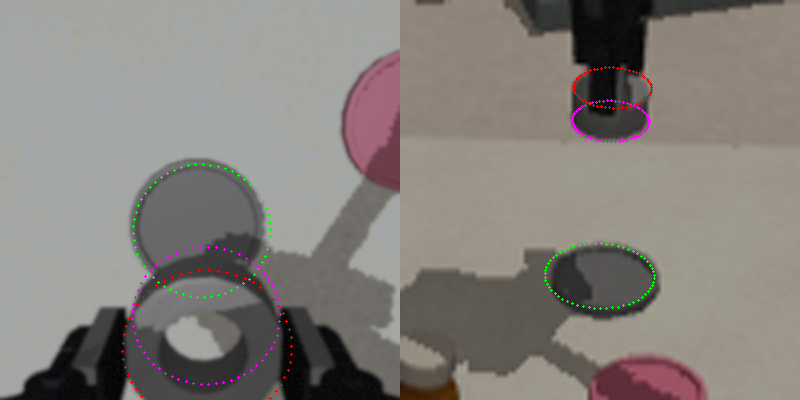

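Everything lines up: the dish outline in both views, and the collar at the modelled place. Descend.

apply_moves(deltas=[36,0,0,8,0,36,0,0,22,0,36,0,0,40,0,36,0,0,58,0,36,0,0,74,0,36,0,0,88,0,36,0,0,98,0,36,0,0,104,0,36,0,0,108,0,36,0,0,110,0,36,0,0,111,0,36,0,0,111,0])

```text
clock: 17.95
position: [0.4481, -0.2589, 0.0436]
ee_rot: [0.0, 0.124, 0.992, -0.0]
contact_force: [-0.2, 0.6, -1.8]
width: 0.0421
gripper_force: 45.9
```

apply_moves(deltas=[36,0,0,0.7,0,36,0,0,1.4,0,36,0,0,2,0,36,0,0,2.7,0,36,0,0,3,0])

```text
clock: 18.37
position: [0.4477, -0.2587, 0.0403]
ee_rot: [0.0, 0.124, 0.992, 0.0]
contact_force: [-0.5, -0.1, -0.8]
width: 0.0422
gripper_force: 45.9
```

apply_moves(deltas=[36,0,0,0.6,0,36,0,0,1.2,0,36,0,0,1.8,0,36,0,0,2,0])

```text
clock: 18.7
position: [0.4477, -0.2586, 0.0382]
ee_rot: [-0.0, 0.124, 0.992, 0.0]
contact_force: [-0.1, 0.1, -2.4]
width: 0.0416
gripper_force: 45.9
```

apply_moves(deltas=[36,0,0,0.5,0,36,0,0,1,0,36,0,0,1,0])

```text
clock: 18.95
position: [0.4477, -0.2587, 0.0377]
ee_rot: [0.0, 0.124, 0.992, 0.0]
contact_force: [-0.3, 1.2, 2.4]
width: 0.0419
gripper_force: 46.4
```

apply_moves(deltas=[36,0,0,0.5,0,36,0,0,0.6,0])

```text
clock: 19.12
position: [0.4477, -0.2587, 0.0376]
ee_rot: [0.0, 0.124, 0.992, -0.0]
contact_force: [-2.9, 1.1, 9.2]
width: 0.0422
gripper_force: 47.0
```

apply_moves(deltas=[40,0,0,0,0,44,0,0,0,0,48,0,0,0,0,52,0,0,0,0,56,0,0,-1,0,56,0,0,-12,0,56,0,0,-32,0,56,0,0,-62,0,56,0,0,-90,0,56,0,0,-104,0,56,0,0,-110,0,56,0,0,-110,0])

```text
clock: 20.12
position: [0.4485, -0.2592, 0.148]
ee_rot: [0.001, 0.124, 0.992, -0.001]
contact_force: [-0.9, -0.0, -0.6]
width: 0.0561
gripper_force: 0.0
```

```bash
python3 go.py 428 227 148
python3 - <<'E'
from h import *
w=get_image("wrist");s=get_image("side")
g=cv2.resize(np.array(s["frame"])[60:160,240:340,::-1],None,fx=4,fy=4,interpolation=cv2.INTER_CUBIC)
W=cv2.resize(np.array(w["frame"])[70:270,160:360,::-1],None,fx=2,fy=2,interpolation=cv2.INTER_CUBIC)
cv2.imwrite("pics/b9.png",np.hstack([W,g]))
E
```

```text
delta [139.1 466.4  -1. ] pos [ 448.5 -259.2  148. ] w 56.1 F [-0.9 -0.  -0.6] t 20.1
```

View pics/b9.png

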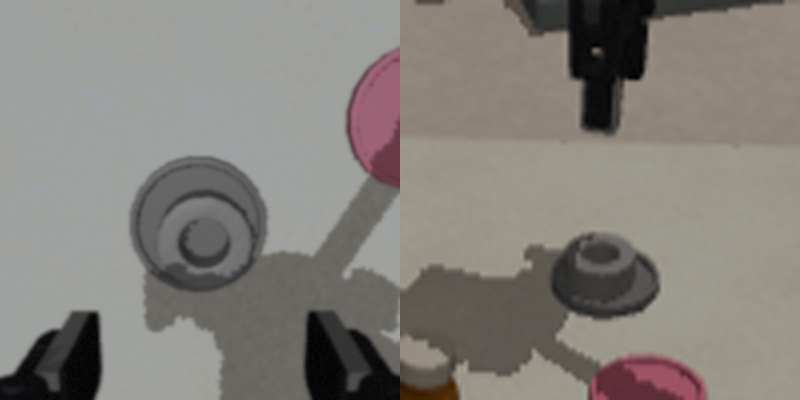

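The collar stands upright inside the grey dish, toward its +x side. I'll check the offset numerically.

Run:
```python
from h import *
w=get_image("wrist");s=get_image("side")
print("wrist collar",at(w,(262.3,190.5),.028).round(4),"dish",at(w,(259,181.7),.010).round(4))
# side crop: collar top centre (605,251)->, dish rim
print("side collar",at(s,(240+205/4,60+251/4),.028).round(4),"dish",at(s,(240+204/4,60+276/4),.010).round(4))
for n,i in(("w",w),("s",s)):
  for q in("collar","small_dish"):
    for r in place_of(q,i)[:2]: print(n,q,round(r["score"],2),np.round(r["point"],1),at(i,r["point"],.006 if q=="collar" else 0)[:2].round(4))
```

```text
wrist collar [ 0.4458 -0.257   0.028 ] dish [ 0.4411 -0.259   0.01  ]
side collar [ 0.446  -0.2601  0.028 ] dish [ 0.4457 -0.2585  0.01  ]
w collar 0.88 [258.6 186.8] [ 0.4469 -0.261 ]
w small_dish 0.69 [371.3 130. ] [ 0.4203 -0.1421]
w small_dish 0.68 [398.  244.1] [ 0.5468 -0.1315]
s collar 0.72 [290.1 125.7] [ 0.4479 -0.2782]
s small_dish 0.97 [301.  159.8] [ 0.4215 -0.1503]
s small_dish 0.49 [290.5 130.2] [ 0.4465 -0.2671]
```

The offset is under 5 mm and the collar reached the floor height, so it's fine. Next the barrel.

apply_moves(deltas=[72,3,10,0,0,72,11,36,0,0,72,21,70,0,0,72,32,106,0,0,72,43,143,0,0,72,54,180,0,0,72,65,217,0,0,72,76,254,0,0,72,87,291,0,0,72,98,328,0,0,72,109,365,0,0,72,119,400,0,0])

```text
clock: 21.52
position: [0.4291, 0.1608, 0.1467]
ee_rot: [-0.0, 0.123, 0.992, 0.0]
contact_force: [1.4, 0.0, 0.1]
width: 0.0719
gripper_force: 0.0
```

apply_moves(deltas=[72,8,28,0,0,72,14,48,0,0,72,18,60,0,0,72,20,65,0,0,72,20,66,0,0,72,20,66,0,0])

```text
clock: 22.02
position: [0.4268, 0.2271, 0.1465]
ee_rot: [-0.0, 0.123, 0.992, -0.0]
contact_force: [0.2, -0.4, -0.5]
width: 0.0722
gripper_force: 0.0
```

```bash
python3 go.py 428 227 48
```

```text
delta [-1.2  0.3 98.5] pos [426.8 227.1 146.5] w 72.2 F [ 0.2 -0.4 -0.5] t 22.0
```

apply_moves(deltas=[74,-1,0,8,0,74,-1,0,24,0,74,-1,0,42,0,74,-1,0,60,0,74,-1,0,76,0,74,-1,0,88,0,74,-1,0,95,0,74,-1,0,98,0,74,-1,0,98,0])

```text
clock: 22.77
position: [0.428, 0.2262, 0.0481]
ee_rot: [-0.001, 0.124, 0.992, -0.0]
contact_force: [-1.1, -0.6, -0.2]
width: 0.0738
gripper_force: 0.0
```

apply_moves(deltas=[64,0,0,0,0,56,0,0,0,0,50,0,0,0,0,44,0,0,0,0,44,0,0,0,0,44,0,0,0,0,44,0,0,0,0], squeeze=55)

```text
clock: 23.35
position: [0.4285, 0.226, 0.0501]
ee_rot: [0.001, 0.123, 0.992, -0.001]
contact_force: [-0.6, -4.8, 6.7]
width: 0.0521
gripper_force: 56.5
```

apply_moves(deltas=[44,0,0,-3,0,44,0,0,-10,0,44,0,0,-22,0,44,0,0,-38,0,44,0,0,-54,0,44,0,0,-70,0,44,0,0,-82,0,44,0,0,-88,0,44,0,0,-90,0,44,0,0,-90,0])

```text
clock: 24.18
position: [0.4281, 0.2271, 0.1389]
ee_rot: [0.0, 0.124, 0.992, 0.0]
contact_force: [0.8, 0.5, -4.3]
width: 0.0527
gripper_force: 58.5
```

```bash
python3 go.py 623.5 234 140;python3 - <<'E'
from h import *
w=get_image("wrist");save(w,"x1")
for q in("barrel","base"):
    for r in place_of(q,w)[:3]: print(q,round(r["score"],2),np.round(r["point"],1),at(w,r["point"],.11 if q=="barrel" else 0)[:2].round(4))
E
```

```text
delta [-187.7   54.6   -1. ] pos [428.1 227.1 138.9] w 52.7 F [ 0.8  0.5 -4.3] t 24.2
barrel 0.93 [261.5 228.9] [0.4268 0.2273]
barrel 0.77 [386. 228.] [0.4446 0.2999]
barrel 0.69 [363.7 153.7] [0.397  0.2936]
base 0.63 [259.3 190. ] [0.4313 0.2242]
```

apply_moves(deltas=[44,-4,1,0,0,44,-13,4,0,0,44,-28,8,0,0,44,-48,14,0,0,44,-71,21,0,0,44,-95,28,0,0,44,-118,34,0,0,44,-140,41,0,0,44,-160,47,0,0,44,-174,51,0,0,44,-183,54,0,0,44,-187,55,0,0])

```text
clock: 25.33
position: [0.625, 0.2343, 0.1376]
ee_rot: [0.0, 0.124, 0.992, 0.0]
contact_force: [0.6, 0.5, -4.4]
width: 0.0521
gripper_force: 58.4
```

apply_moves(deltas=[44,0,0,0,0,44,0,0,0,0])

```text
clock: 25.5
position: [0.6222, 0.2343, 0.1381]
ee_rot: [-0.001, 0.124, 0.992, -0.0]
contact_force: [-0.4, -0.0, -4.0]
width: 0.0525
gripper_force: 58.5
```

```bash
python3 go.py 623.5 234 41;python3 - <<'E'
from h import *
w=get_image("wrist");s=get_image("side");p=np.array(get_state()["position"])*1000
g=cv2.resize(np.array(s["frame"])[220:320,140:240,::-1],None,fx=4,fy=4,interpolation=cv2.INTER_CUBIC)
W=cv2.resize(np.array(w["frame"])[110:310,160:360,::-1],None,fx=2,fy=2,interpolation=cv2.INTER_CUBIC)
for k in np.linspace(0,6.28,60):
  for (c,z,r,col) in (((623.5,234),8,35,(0,255,0)),((623.5,234),40,7,(0,255,0)),(p[:2],p[2]-30+34,27,(0,0,255)),(p[:2],p[2]-30,27,(255,0,255))):
    X=np.array([c[0]+r*np.cos(k),c[1]+r*np.sin(k),z])/1000
    cv2.circle(W,tuple(((proj(w,X)-[160,110])*2).astype(int)),1,col,-1)
    cv2.circle(g,tuple(((proj(s,X)-[140,220])*4).astype(int)),1,col,-1)
cv2.imwrite("pics/b10.png",np.hstack([W,g]))
E
```

```text
delta [-1.5  0.1 97.1] pos [622.2 234.3 138.1] w 52.5 F [-0.4 -0.  -4. ] t 25.5
```

View pics/b10.png

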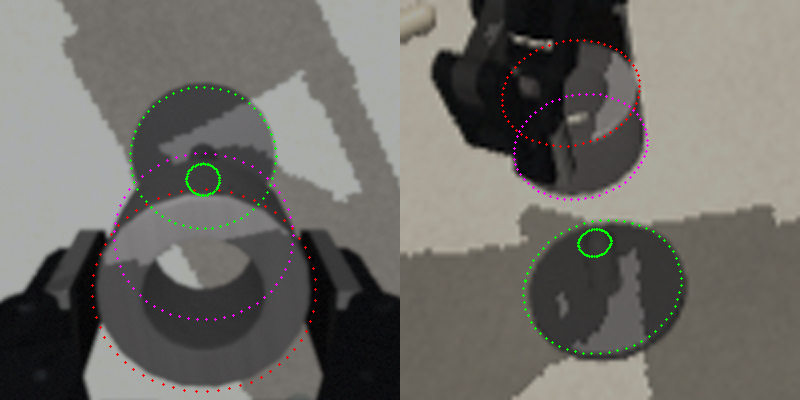

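Plate and post overlays match in both views (post top at (595,243) in the crop), and the barrel's bottom ring is centred over it. Descend.

apply_moves(deltas=[44,-1,0,6,0,44,-1,0,16,0,44,-1,0,28,0,44,-1,0,40,0,44,-1,0,50,0,44,-1,0,56,0,44,-1,0,62,0,44,-1,0,68,0,44,-1,0,74,0,44,-1,0,80,0,44,-1,0,84,0,44,-1,0,84,0])

```text
clock: 26.6
position: [0.6234, 0.234, 0.0537]
ee_rot: [-0.001, 0.124, 0.992, -0.0]
contact_force: [-1.3, -0.1, -3.9]
width: 0.0521
gripper_force: 58.4
```

apply_moves(deltas=[44,0,0,3,0,44,0,0,6,0,44,0,0,8,0,44,0,0,9.5,0,44,0,0,11,0,44,0,0,12,0,44,0,0,12,0])

```text
clock: 27.18
position: [0.6239, 0.2341, 0.0425]
ee_rot: [-0.0, 0.124, 0.992, -0.0]
contact_force: [-0.1, -0.8, -4.9]
width: 0.0523
gripper_force: 58.5
```

apply_moves(deltas=[44,0,0,0.6,0,44,0,0,1.2,0,44,0,0,1.8,0,44,0,0,2.4,0,44,0,0,2.4,0])

```text
clock: 27.6
position: [0.6239, 0.2341, 0.0402]
ee_rot: [-0.0, 0.124, 0.992, 0.0]
contact_force: [0.4, 0.2, -4.6]
width: 0.0521
gripper_force: 58.5
```

apply_moves(deltas=[44,0,0,0.6,0,44,0,0,1.2,0,44,0,0,1.8,0,44,0,0,1.8,0])

```text
clock: 27.93
position: [0.6239, 0.2341, 0.0383]
ee_rot: [-0.0, 0.124, 0.992, -0.0]
contact_force: [-0.1, -0.8, -4.5]
width: 0.0522
gripper_force: 58.5
```

apply_moves(deltas=[44,0,0,0.5,0,44,0,0,0.9,0,44,0,0,0.9,0])

```text
clock: 28.18
position: [0.624, 0.2341, 0.0382]
ee_rot: [0.0, 0.124, 0.992, 0.0]
contact_force: [-1.6, 0.2, 0.0]
width: 0.0524
gripper_force: 58.9
```

apply_moves(deltas=[44,0,0,0.4,0,52,0,0,0.4,0,56,0,0,0,0,60,0,0,0,0,66,0,0,0,0,66,0,0,-4,0,66,0,0,-18,0,66,0,0,-40,0,66,0,0,-66,0,66,0,0,-88,0,66,0,0,-98,0,66,0,0,-100,0])

```text
clock: 29.18
position: [0.6256, 0.2346, 0.1405]
ee_rot: [0.003, 0.124, 0.992, 0.001]
contact_force: [-0.0, 0.9, -0.2]
width: 0.0661
gripper_force: 0.0
```

```bash
python3 go.py 428 227 138;python3 - <<'E'
from h import *
w=get_image("wrist");s=get_image("side");save(s,"x2")
for n,i in(("w",w),("s",s)):
  for q,z in(("barrel",.008),("post_stand",0),("base",0)):
    for r in place_of(q,i)[:3]: print(n,q,round(r["score"],2),np.round(r["point"],1),at(i,r["point"],z)[:2].round(4))
E
```

```text
delta [189.7 -55.8   1.4] pos [625.6 234.6 140.5] w 66.1 F [-0.   0.9 -0.2] t 29.2
w barrel 0.95 [261.7 183.7] [0.6222 0.2361]
w barrel 0.57 [348.4  22. ] [0.5058 0.3397]
w post_stand 0.93 [259.3 181.5] [0.6213 0.2339]
s barrel 0.95 [306.7 353.2] [0.4203 0.3386]
s barrel 0.85 [254.2 352.4] [0.5037 0.3422]
s barrel 0.72 [192.6 290.2] [0.6204 0.2316]
s post_stand 0.73 [190.1 294.4] [0.6251 0.2354]
s post_stand 0.47 [187.7 196.5] [ 0.6704 -0.0131]
s base 0.69 [296.3 292.6] [0.4354 0.2207]
```

Barrel is seated on the post. Now the base.

apply_moves(deltas=[82,5,-1,0,0,82,18,-5,0,0,82,38,-11,0,0,82,64,-19,0,0,82,92,-27,0,0,82,118,-35,0,0,82,142,-42,0,0,82,162,-48,0,0,82,176,-52,0,0,82,185,-55,0,0,82,189,-56,0,0,82,189,-56,0,0])

```text
clock: 30.58
position: [0.4264, 0.2262, 0.1377]
ee_rot: [0.0, 0.123, 0.992, 0.0]
contact_force: [-0.0, 0.5, 0.5]
width: 0.0823
gripper_force: 0.0
```

```bash
python3 go.py 428 227 25;python3 - <<'E'
from h import *
w=get_image("wrist");s=get_image("side");save(s,"x3");save(w,"x4")
for n,i in(("w",w),("s",s)):
  for q,z in(("base",0),):
    for r in place_of(q,i)[:2]: print(n,q,round(r["score"],2),np.round(r["point"],1),at(i,r["point"],z)[:2].round(4))
# edge-fit of base top circle in wrist image
g=cv2.GaussianBlur(cv2.cvtColor(np.array(w["frame"]),cv2.COLOR_RGB2GRAY),(3,3),0).astype(float)
gx,gy=np.gradient(g)[::-1];G=np.hypot(gx,gy)
best=[]
a=np.linspace(0,2*np.pi,90)
for x in np.arange(416,440,1):
  for y in np.arange(216,238,1):
    sc=0
    for z,r in((20,31.5),(24,11)):
      q=np.array([proj(w,np.array([x+r*np.cos(k),y+r*np.sin(k),z])/1000) for k in a[::2]])
      sc+=np.mean(np.minimum(cv2.remap(G.astype(np.float32),q[:,0].astype(np.float32)[None],q[:,1].astype(np.float32)[None],cv2.INTER_LINEAR),15))
    best.append((sc,x,y))
print(sorted(best)[-4:])
E
```

```text
delta [ -1.3   1.1 112.7] pos [426.4 226.2 137.7] w 82.3 F [-0.   0.5  0.5] t 30.6
w base 0.97 [262.  186.6] [0.4265 0.2269]
[(np.float32(12.691755), np.int64(426), np.int64(225)), (np.float32(13.261003), np.int64(428), np.int64(225)), (np.float32(14.162617), np.int64(427), np.int64(224)), (np.float32(14.655489), np.int64(427), np.int64(225))]
```

apply_moves(deltas=[82,0,0,8,0,82,0,0,24,0,82,0,0,44,0,82,0,0,64,0,82,0,0,82,0,82,0,0,96,0,82,0,0,105,0,82,0,0,110,0,82,0,0,112,0,82,0,0,112,0])

```text
clock: 31.62
position: [0.4273, 0.2262, 0.0254]
ee_rot: [-0.0, 0.124, 0.992, 0.0]
contact_force: [-0.1, -0.5, -1.5]
width: 0.0822
gripper_force: 0.0
```

apply_moves(deltas=[74,0,0,0,0,66,0,0,0,0,60,0,0,0,0,54,0,0,0,0,54,0,0,0,0,54,0,0,0,0,54,0,0,0,0], squeeze=65)

```text
clock: 32.2
position: [0.4272, 0.2257, 0.0272]
ee_rot: [0.001, 0.123, 0.992, -0.0]
contact_force: [-2.0, -4.5, 10.1]
width: 0.06
gripper_force: 67.4
```

apply_moves(deltas=[54,0,0,-3,0,54,0,0,-10,0,54,0,0,-22,0,54,0,0,-38,0,54,0,0,-54,0,54,0,0,-66,0,54,0,0,-70,0,54,0,0,-70,0])

```text
clock: 32.87
position: [0.4276, 0.2265, 0.0966]
ee_rot: [0.001, 0.124, 0.992, 0.001]
contact_force: [-0.1, 0.7, -4.1]
width: 0.0591
gripper_force: 71.1
```

```bash
python3 go.py 490 30 95;python3 - <<'E'
from h import *
w=get_image("wrist");save(w,"x5")
for r in place_of("base",w)[:2]: print(round(r["score"],2),np.round(r["point"],1),at(w,r["point"],.07)[:2].round(4))
E
```

```text
delta [-108.7 -175.2    1.5] pos [427.6 226.5  96.6] w 59.1 F [-0.1  0.7 -4.1] t 32.9
0.9 [263.5 233.4] [0.4283 0.2274]
```

apply_moves(deltas=[54,-2,-3,0,0,54,-7,-12,0,0,54,-16,-26,0,0,54,-28,-45,0,0,54,-41,-66,0,0,54,-55,-88,0,0,54,-69,-111,0,0,54,-82,-132,0,0,54,-93,-150,0,0,54,-102,-164,0,0,54,-107,-173,0,0,54,-109,-175,0,0])

```text
clock: 33.97
position: [0.4899, 0.0277, 0.0951]
ee_rot: [-0.0, 0.125, 0.992, -0.0]
contact_force: [-0.0, -0.3, -5.1]
width: 0.0595
gripper_force: 71.1
```

apply_moves(deltas=[54,0,0,0,0,54,0,0,0,0])

```text
clock: 34.13
position: [0.4892, 0.0302, 0.0952]
ee_rot: [-0.001, 0.124, 0.992, 0.0]
contact_force: [0.0, -0.6, -5.2]
width: 0.0594
gripper_force: 71.1
```

```bash
python3 go.py 490 30 38;python3 - <<'E'
from h import *
w=get_image("wrist");s=get_image("side");save(w,"x6")
for n,i in(("w",w),("s",s)):
  for q,z in(("base",.07),("wide_dish",0)):
    for r in place_of(q,i)[:2]: print(n,q,round(r["score"],2),np.round(r["point"],1),at(i,r["point"],z)[:2].round(4))
a=np.linspace(0,2*np.pi,90)
for n,i in(("w",w),("s",s)):
  g=cv2.GaussianBlur(cv2.cvtColor(np.array(i["frame"]),cv2.COLOR_RGB2GRAY),(3,3),0).astype(float)
  gx,gy=np.gradient(g)[::-1];G=np.minimum(np.hypot(gx,gy),15).astype(np.float32);best=[]
  for x in np.arange(480,501,1):
    for y in np.arange(20,41,1):
      q=np.array([proj(i,np.array([x+43.5*np.cos(k),y+43.5*np.sin(k),10])/1000) for k in a]).astype(np.float32)
      best.append((cv2.remap(G,q[:,:1],q[:,1:],cv2.INTER_LINEAR,borderValue=0).mean().round(2),int(x),int(y)))
  print(n,sorted(best)[-3:])
E
```

```text
delta [-1.  -0.  57.2] pos [489.2  30.2  95.2] w 59.4 F [ 0.  -0.6 -5.2] t 34.1
w base 0.84 [261.2 233.2] [0.4888 0.03  ]
w wide_dish 0.64 [262.9 198.5] [0.4887 0.0316]
s base 0.97 [266.9 189.2] [0.4964 0.0285]
w [(np.float32(7.62), 487, 30), (np.float32(8.42), 488, 29), (np.float32(8.66), 487, 29)]
s [(np.float32(12.3), 488, 35), (np.float32(12.34), 489, 34), (np.float32(12.34), 489, 35)]
```

apply_moves(deltas=[54,0,0,5,0,54,0,0,14,0,54,0,0,25,0,54,0,0,36,0,54,0,0,44,0,54,0,0,50,0,54,0,0,54,0,54,0,0,56,0,54,0,0,57,0,54,0,0,57,0])

```text
clock: 35.27
position: [0.49, 0.0298, 0.0386]
ee_rot: [0.0, 0.124, 0.992, 0.0]
contact_force: [-0.3, -0.5, -4.6]
width: 0.0592
gripper_force: 71.2
```

apply_moves(deltas=[54,0,0,0.6,0,54,0,0,1.2,0,54,0,0,1.8,0,54,0,0,2.4,0,54,0,0,3,0,54,0,0,3.4,0,54,0,0,3.4,0])

```text
clock: 35.85
position: [0.4897, 0.0298, 0.0351]
ee_rot: [-0.0, 0.124, 0.992, 0.0]
contact_force: [0.4, -0.4, -4.5]
width: 0.0591
gripper_force: 71.2
```

apply_moves(deltas=[54,0,0,0.6,0,54,0,0,1.2,0,54,0,0,1.2,0])

```text
clock: 36.1
position: [0.4897, 0.0298, 0.0339]
ee_rot: [-0.0, 0.124, 0.992, 0.0]
contact_force: [0.1, -0.1, -4.8]
width: 0.0594
gripper_force: 71.2
```

apply_moves(deltas=[54,0,0,0.6,0,54,0,0,1.1,0,54,0,0,1.1,0])

```text
clock: 36.35
position: [0.4898, 0.0298, 0.0334]
ee_rot: [0.0, 0.124, 0.992, 0.0]
contact_force: [-2.1, -0.4, 2.0]
width: 0.0593
gripper_force: 72.0
```

apply_moves(deltas=[54,0,0,0.5,0,54,0,0,0.9,0,54,0,0,0.9,0])

```text
clock: 36.6
position: [0.4898, 0.0298, 0.0333]
ee_rot: [0.0, 0.124, 0.992, 0.0]
contact_force: [-3.0, 0.3, 9.8]
width: 0.0591
gripper_force: 73.0
```

Seated at the predicted height. Release, raise, and back off toward the robot's left for a clear final look.

apply_moves(deltas=[58,0,0,-0.5,0,62,0,0,-0.5,0,66,0,0,-0.5,0,70,0,0,-0.5,0,76,0,0,-1,0,76,0,0,-5,0,76,0,0,-20,0,76,0,0,-45,0,76,0,0,-75,0,76,0,0,-105,0,76,0,0,-130,0,76,0,0,-140,0])

```text
clock: 37.6
position: [0.492, 0.0297, 0.176]
ee_rot: [0.004, 0.124, 0.992, 0.0]
contact_force: [0.6, -0.4, 0.6]
width: 0.076
gripper_force: 0.0
```

apply_moves(deltas=[76,8,2,-6,0,76,30,8,-16,0,76,60,16,-26,0,76,90,24,-36,0,76,120,32,-46,0,76,145,38,-50,0,76,160,40,-50,0,76,165,40,-50,0,76,165,40,-50,0])

```text
clock: 38.35
position: [0.3382, 0.1091, 0.2212]
ee_rot: [-0.001, 0.123, 0.992, -0.0]
contact_force: [0.1, 0.1, 0.5]
width: 0.0762
gripper_force: 0.0
```

Run:
```python
from h import *
t=get_image("top");s=get_image("side")
def c(i,u,v): return cv2.resize(np.array(i["frame"])[v-33:v+33,u-33:u+33,::-1],(200,200),interpolation=cv2.INTER_CUBIC)
A=np.hstack([c(t,388,243),c(t,361,159),c(t,173,173),c(t,261,228)]);B=np.hstack([c(s,291,127),c(s,212,133),c(s,192,285),c(s,271,212)])
D=np.hstack([cv2.resize(np.array(i["frame"])[:,:,::-1],(266,200)) for i in(t,s)])
cv2.imwrite("pics/f.png",np.vstack([A,B,np.pad(D,((0,0),(0,800-532),(0,0)))]))
for n,i in(("t",t),("s",s)):
  for q in("mortar","jar"):
    r=place_of(q,i)
    if r: print(n,q,np.round(r[0]["point"],1))
print(get_state()["clock"])
```

```text
t mortar [278.8 150.4]
t jar [329.2 197.8]
s mortar [188.  197.7]
s jar [245.  164.3]
38.65
```

View pics/f.png

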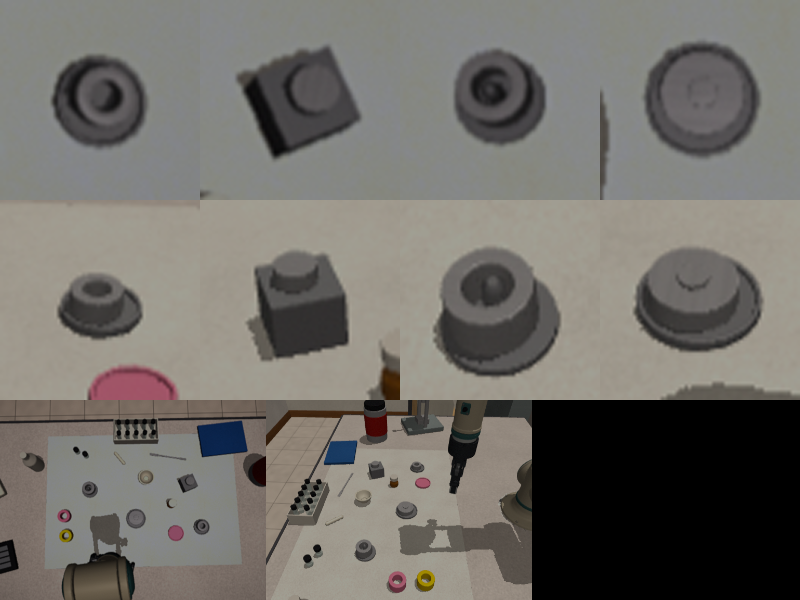

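The final view shows all four parts seated flat: collar (100,95), plunger head (315,88), barrel over the post (490,88) and base (702,92). The mortar and jar are in place.

```bash
python3 -c "
from rig import *
print(sign_off())"
```

```text
the job is handed in; nothing more can be done
None
```

I took the pellet die apart in order and set the plunger, collar, barrel and base each on its own grey holder, then handed the job in at about 39 s; the final pictures show all four seated flat, with the mortar and jar never touched.

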